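# Shut and lock the cover of a control box

### The job

Close up the grey control box: push its blue cover down with a fingertip until it is fully shut, then put a fingertip into the slot of the orange quarter-turn fastener and turn it clockwise (seen from above) all the way to its stop, so that the cover is locked. Only push with the fingers: do not grip, lift or swing the cover further open, and leave the wrench, spark plug, grease tin and bearing that stand round the box where they are.

Things in the scene. Friction and masses are not known exactly. Their poses are not given: they have to be found in the camera images.
- unit: grey control box fixed to the cabinet top, 220 (x) x 270 (y) mm. Origin: centre of its underside, on the surface; x points from its front to the cover's hinge, z up. Hinge line along y at x = +108, z = 80 mm. Glands stick out 22 mm at +y. Round it stand loose things up to 65 mm high: a wrench before the front; spark plug, grease tin and bearing beside the ends.
- cover (a joint): hinge of the blue cover, rad: 0 = fully shut (hard stop), grows as the front edge rises; starts 0.2 to 0.45 open. The cover is a 222 x 274 x 5 mm plate; its top face is 85 mm above the surface when shut. The hinge is stiff: the cover stays where it is left; 2 to 5 N at the pads pushes it down.
- press_pad (a point): centre of the black 30 x 40 mm pad on top of the cover near its front left corner, a good place to press (an equal pad lies 196 mm from it towards the unit's -y). Turns with the cover; z = the cover's upward normal. With the cover shut it is at x = -72, y = +98, z = 86 mm in the unit's frame.
- cam (a joint): orange fastener, rad: 0 = open (slot along the unit's y), 1.571 = locked, hard stop (slot along the unit's x); grows clockwise seen from above; starts at 0 to 0.35. Stiff (0.12 N m, some 4 N at 28 mm from the axis), stays where left. Its tongue below hooks under a keeper of the box; turned while the cover is open, it keeps the cover from closing.
- slot (a point): centre of the fastener's slot, on the turning axis, level with its top (x = -40, y = 0, z = 104 mm in the unit's frame when shut). x runs along the slot, z = axis, up. Slot 34 mm wide, 16 deep, 89 long, ends closed by a fixed dark ring as high as it, outer radius 55. Closed fingers fit in one end, 28 mm from the axis; lead them on an arc, somewhat past the quarter turn because of the play.
- wrench_2: loose combination wrench, 34 x 160 x 8 mm, origin at the centre of its underside; bystander
- spark_plug_1: loose spark plug standing upright, 18 x 20 x 62 mm, origin at the centre of its underside; bystander
- grease_tin: loose brass-coloured grease tin, 59 mm across, 37 mm high, origin at the centre of its underside; bystander
- bearing: loose ball bearing lying flat, 52 mm across, 15 mm high, origin at the centre of its underside; bystander

How it is judged:
By the outcome, as a careful person would: the job done as asked, in the order asked, and still so for the second after the job is handed in, with the robot touching nothing.
It also fails if it takes over 45 s, if anything falls off the work surface, if the arm or the gripper's body presses on something with over 40 N, if the wrist force passes 120 N, or if a joint passes its speed limit or range.

### The arm

A 6-joint arm with a two-finger parallel gripper is mounted at the origin on a cart in front of the work surface, level with it; the furniture and walls round the work are solid. World frame = base frame: x ahead of the robot, y to its left, z up, the work surface at z = 0. Lengths are in m, angles in degrees, forces in N, time in s.
With the tool pointing down it reaches from about 0.375 to 0.9 m from the base axis. Payload 3.1 kg.
Tool frame: the origin (TCP) lies on the centre line of the jaws, within the pads' length; the fingertips stand 25 mm ahead of it and the grasp point (between the pads) lies 6 mm ahead of it; y points along the fingers, x is the direction in which the jaws open and shut, and the axes are right-handed (so a half turn about y gives the same grasp; the last joint's range is limited). The gripper opens to 87 mm and grips with 3 to 60 N. Pads are 19 mm wide; open, the fingers measure 117 mm over their backs; the gripper's body (75 mm by 190 mm) begins 51 mm behind the grasp point.
Start: joints at [66.664, 30.224, 82.088, -0, 67.689, -10.227], TCP at [0.142, 0.609, 0.248] pointing down, gripper open.
Joint ranges: [-176.69, 176.69], [-43.24, 126.21], [12.49, 139.97], [-82, 262], [0, 151.66], [-163.58, 163.58]. Speed limits (degrees/s): [159.86, 159.86, 180, 180, 180, 180].

### API

Orientations are given as a 3x3 rotation matrix whose columns are the frame's x, y, z axes.
In Python, from rig import * gives the robot as it stands.
- The arm moves only by the tool play_rows, never from a script. Its argument "commands" is a list of rows, each a list of 2 entries, a list of its own where there are three numbers: the shift along the world's x, y, z in m, then the turn, a rotation vector about the world's x, y, z in rad. A call has 1 to 10 rows; each row is the pose to reach, as a shift and turn from the pose commanded when the call began; what a row does not reach only later rows make up. A row lasts 1/8 s, in which the tool goes at most 62.5 mm and 10.7 degrees, less where a joint would pass 70% of its speed; a pose out of reach is approached as far as the arm can. A call with a gripper value outside its range is refused whole. "gripper" is the finger opening in m, from 0 to 0.087, set as the call begins (left out, the last holds). The fingers move at their own pace and stop on an object; the grip force is fixed at half the most. Time passes only in rows, so rows that repeat a pose let the fingers close. It gives the time, the measured TCP pose, the force and the opening at its end, in the units of the state.
- read_state(): the state, without advancing time (a new reading comes with each control period).
- capture(name): name is "scene" or "top" or "wrist"; returns a dict with "frame" (420x560x3 uint8, red, green, blue), "depth" (420x560 float32, m along the optical axis (not along the pixel's ray), 0 where there is no reading), "mtx" (3x3 intrinsics, pixels), "cam_to_world" (4x4, takes a point from camera to world coordinates); the wrist camera has in their place "hand_eye" (4x4, takes a point from camera to tool coordinates, whose origin is the TCP and whose axes are the tool frame's). Camera axes: x right, y down, z forward; pixel columns grow to the right and rows downward; lengths in m; the calibration is good to about 2 mm. A picture is of the moment at which its call begins: read the wrist's pose just before it.
- hand_in(): hands the job in, once; it reports no verdict.
The state is a dict: "time_s": time; "joint_positions": joint angles; "qvel": joint speeds; "tau": joint torques, N m; "position": TCP position; "tcp_rot": TCP orientation; "force": force on the tool from outside, world axes, zero at the start; "moment": the same for the moment, N m; "opening": opening from 0.0 (shut) to 1.0 (fully open).
Only numpy, scipy, OpenCV 4.12 (cv2) and the standard library are available. Lean on these libraries where they do the work, as an engineer would, in place of code of your own. Each camera call takes 0.05 s, during which the arm holds its last target. There are 200 camera calls.

## Working session

There is one attempt and no reset: what is moved stays moved. The work goes in short steps, Python scripts to look and compute and a tool call to move; the robot and the scene stay as the last step left them, time stands still between calls to the robot, and variables do not carry over. Pictures are saved under pics/ and viewed, about 8 in all and at most 12, crops included, and the job is handed in when it is done.

Besides the shell and the picture viewer there is one more tool, called after "Call:" by a JSON object that holds its "op" and its "data". play_rows: Moves the arm, as the interface text tells. Its arguments: {"type":"object","properties":{"commands":{"type":"array"},"gripper":{"type":"number"}},"required":["commands"]}

```bash
mkdir -p pics; ls
python3 - <<'E'
from rig import *
import cv2,numpy as np
s=read_state();print(s)
a=[]
for n in("scene","top"):
    c=capture(n);np.savez(f"pics/{n}1.npz",**c);cv2.imwrite(f"pics/{n}1.png",c["frame"][:,:,::-1])
    print(n,c["mtx"].tolist(),c["cam_to_world"].round(3).tolist())
E
```

```text
pics
{'time_s': 0.0, 'joint_positions': array([ 6.66632795e+01,  3.02805571e+01,  8.21571556e+01, -1.11881472e-03,
        6.76909779e+01, -1.02265133e+01]), 'qvel': array([-0.04911474, -0.00038946,  0.12723245,  0.09601324, -0.02691031,
       -0.05648951]), 'tau': array([-2.06349447e-03, -4.40049219e+01, -1.76588041e+01,  6.32407400e-02,
        5.80551988e-02, -1.58690245e-04]), 'position': array([0.14145291, 0.6080668 , 0.24655027]), 'tcp_rot': array([[ 2.26816612e-01, -8.73158115e-04, -9.73937094e-01],
       [ 9.73934969e-01, -2.06948331e-03,  2.26817973e-01],
       [-2.21359451e-03, -9.99997477e-01,  3.81006028e-04]]), 'force': array([ 0.01996632,  0.14771551, -0.04419609]), 'moment': array([ 0.01415552, -0.03180067, -0.07925239]), 'opening': 0.9987919469332471}
scene [[394.5376878278546, 0.0, 273.15316675250637], [0.0, 394.5376878278546, 205.76584386314912], [0.0, 0.0, 1.0]] [[0.823, -0.397, 0.407, 0.204], [-0.569, -0.572, 0.591, -0.534], [-0.002, -0.718, -0.696, 0.707], [0.0, 0.0, 0.0, 1.0]]
top [[417.80795873156165, 0.0, 284.1799367002172], [0.0, 417.80795873156165, 208.11312683879925], [0.0, 0.0, 1.0]] [[0.056, -0.974, 0.222, 0.375], [-0.998, -0.055, 0.009, -0.016], [0.004, -0.222, -0.975, 0.961], [0.0, 0.0, 0.0, 1.0]]
```

View pics/scene1.png

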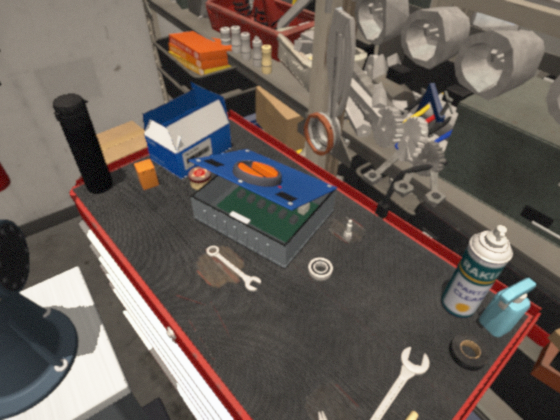

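View pics/top1.png

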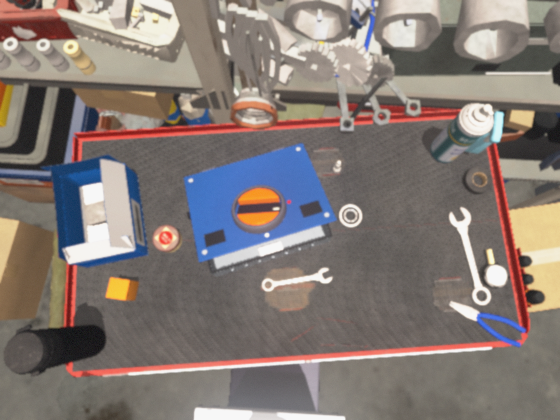

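The cover is open with its hinge at the back (top of the top view) and its corners near (187,182), (297,147), (331,213), (212,257). The orange fastener is near (259,208) with its slot roughly level in the image, and the black pads are at (215,238) and (312,209). The wrench, bearing, spark plug and tin stand around it at (297,281), (350,215), (337,165) and (166,237).

```bash
cat > h.py <<'E'
import numpy as np,cv2
def cloud(c,T):
    v,u=np.mgrid[0:420,0:560];K=c["mtx"];z=c["depth"]
    p=np.dstack([(u-K[0,2])/K[0,0]*z,(v-K[1,2])/K[1,1]*z,z])
    return p@T[:3,:3].T+T[:3,3]
def big(m):
    n,l,s,c=cv2.connectedComponentsWithStats(m.astype(np.uint8));i=1+np.argmax(s[1:,4]);return l==i
def plane(P):
    n=None;Q=P
    for _ in range(5):
        o=Q.mean(0);n=np.linalg.svd(Q-o,full_matrices=False)[2][2];n*=np.sign(n[2])
        d=(P-o)@n;Q=P[abs(d)<max(.003,1.0*np.median(abs(d)))]
    return o,n
def ray(c,T,uv,o,n):
    K=c["mtx"];d=T[:3,:3]@np.array([(uv[0]-K[0,2])/K[0,0],(uv[1]-K[1,2])/K[1,1],1]);t=((o-T[:3,3])@n)/(d@n)
    return T[:3,3]+t*d
def masks(c):
    h=cv2.cvtColor(c["frame"],cv2.COLOR_RGB2HSV);H,S,V=cv2.split(h)
    return (H>100)&(H<125)&(S>150)&(V>60),(H<18)&(S>180)&(V>120)
def orient(T):pass
E
python3 - <<'E'
from h import *
for n in("top","scene"):
    c=np.load(f"pics/{n}1.npz");T=c["cam_to_world"];P=cloud(c,T);b,o=masks(c)
    roi=(P[...,0]>.4)&(P[...,0]<.85)&(abs(P[...,1]-.05)<.22)&(P[...,2]>.04)&(P[...,2]<.25)&(c["depth"]>0)
    b=big(b&roi);o=big(o&roi)
    O,N=plane(P[b]);print(n,b.sum(),"plane",O.round(4),N.round(4),"tilt",np.arccos(N[2]),"dir",np.degrees(np.arctan2(-N[1],-N[0])))
    k=cv2.convexHull(np.argwhere(b)[:,::-1].astype(np.int32));a=cv2.approxPolyDP(k,.03*cv2.arcLength(k,True),True)[:,0]
    for q in a: print("corner",q,ray(c,T,q,O,N).round(4))
    print("orange",np.argwhere(o).mean(0)[::-1],P[o].mean(0).round(4),"h",np.median((P[o]-O)@N), 'min',P[o].min(0),P[o].max(0))
    # dark in orange hull = slot
    hm=np.zeros((420,560),np.uint8);cv2.fillConvexPoly(hm,cv2.convexHull(np.argwhere(o)[:,::-1].astype(np.int32)),1)
    V=c["frame"].max(2);sl=big((hm>0)&(V<60)); (cx,cy),e,ang=cv2.fitEllipse(np.argwhere(sl)[:,::-1].astype(np.int32));q=np.argwhere(sl);print("slot",sl.sum(),cx,cy,e,ang)
    Q=P[sl];Q=Q-Q.mean(0);d=np.linalg.svd(Q,full_matrices=False)[2][0];print("slotdir",d,P[sl].mean(0),"h",np.median((P[sl]-O)@N))
    # pads: dark inside cover hull
    cm=np.zeros((420,560),np.uint8);cv2.fillConvexPoly(cm,k,1);m=((cm>0)&(V<50)&(hm==0)).astype(np.uint8)
    nn,l,s,ce=cv2.connectedComponentsWithStats(m)
    for i in range(1,nn):
        if s[i,4]>60: print("dark",s[i],ce[i],ray(c,T,ce[i],O,N).round(4))
    t=[("bystander",)]
E
```

```text
top 6108 plane [0.5964 0.0725 0.1211] [0.3851 0.1434 0.9117] tilt 0.42344005434603665 dir -159.56976255013802
corner [334 219] [ 0.5383 -0.1056  0.1737]
corner [200 260] [0.4455 0.1433 0.1737]
corner [185 178] [0.6293 0.2118 0.0853]
corner [302 145] [ 0.7199 -0.0396  0.0866]
orange [258.2912844 196.5206422] [0.5805 0.0445 0.1498] h 0.017703646631249372 min [0.56561357 0.00656469 0.13513188] [0.59952503 0.08294202 0.16061177]Traceback (most recent call last):
  File "<stdin>", line 12, in <module>
  File "h.py", line 7, in big
    n,l,s,c=cv2.connectedComponentsWithStats(m.astype(np.uint8));i=1+np.argmax(s[1:,4]);return l==i
                                                                     ~~~~~~~~~^^^^^^^^^
    return _wrapfunc(a, 'argmax', axis=axis, out=out, **kwds)
    return bound(*args, **kwds)
ValueError: attempt to get argmax of an empty sequence
```

Run:
```python
from h import *
for n in("top","scene"):
    c=np.load(f"pics/{n}1.npz");T=c["cam_to_world"];P=cloud(c,T);b,o=masks(c)
    roi=(P[...,0]>.4)&(P[...,0]<.85)&(abs(P[...,1]-.05)<.22)&(P[...,2]>.04)&(P[...,2]<.25)&(c["depth"]>0)
    b=big(b&roi);o=o&roi
    O,N=plane(P[b]);print(n,b.sum(),"plane",O.round(4),N.round(4),"tilt",np.arccos(N[2]),"yaw",np.degrees(np.arctan2(N[1],N[0])))
    k=cv2.convexHull(np.argwhere(b)[:,::-1].astype(np.int32));a=cv2.approxPolyDP(k,.03*cv2.arcLength(k,True),True)[:,0]
    for q in a: print("corner",q,ray(c,T,q,O,N).round(4))
    hl=cv2.convexHull(np.argwhere(o)[:,::-1].astype(np.int32));hm=np.zeros((420,560),np.uint8);cv2.fillConvexPoly(hm,hl,1)
    hh=(P-O)@N;tp=o&(hh>.013);print("orange h",np.percentile(hh[o],[5,50,95]).round(4))
    H=np.array([ray(c,T,q,O+.019*N,N) for q in hl[:,0]])
    print("orange hull ctr",cv2.minEnclosingCircle(np.float32(H[:,:2]))[0],"z",H[:,2].mean())
    V=c["frame"].max(2);sl=(hm>0)&~o
    for nm,m in(("slot",sl),):
        m=big(m);S=np.array([ray(c,T,q[::-1],O+.019*N,N) for q in np.argwhere(m)]);mm=S.mean(0)
        d=np.linalg.svd(S-mm,full_matrices=False)[2][0];print(nm,m.sum(),np.argwhere(m).mean(0)[::-1],mm.round(4),"dir",d.round(3),"deg",np.degrees(np.arctan2(d[1],d[0])))
    cm=np.zeros((420,560),np.uint8);cv2.fillConvexPoly(cm,k,1);m=((cm>0)&(V<60)&(cv2.dilate(hm,np.ones((15,15)))==0)).astype(np.uint8)
    nn,l,s,ce=cv2.connectedComponentsWithStats(m)
    for i in range(1,nn):
        if s[i,4]>50: print("dark",s[i],ce[i].round(1),ray(c,T,ce[i],O,N).round(4))
c=np.load("pics/top1.npz")["frame"][:,:,::-1];cv2.imwrite("pics/crop1.png",cv2.resize(c[130:300,140:380],None,fx=3.2,fy=3.2,interpolation=2))
```

```text
top 6108 plane [0.5964 0.0725 0.1211] [0.3851 0.1434 0.9117] tilt 0.42344005434603665 yaw 20.43023744986199
corner [334 219] [ 0.5383 -0.1056  0.1737]
corner [200 260] [0.4455 0.1433 0.1737]
corner [185 178] [0.6293 0.2118 0.0853]
corner [302 145] [ 0.7199 -0.0396  0.0866]
orange h [0.0061 0.0183 0.0206]
orange hull ctr (0.5572191476821899, 0.042857494205236435) z 0.16202094886127072
slot 378 [258.01058201 207.49206349] [0.5547 0.0424 0.1643] dir [-0.083  0.989 -0.121] deg 94.79381872458909
scene 2478 plane [0.5835 0.0286 0.1359] [0.3823 0.1421 0.913 ] tilt 0.4200968024033689 yaw 20.390004926062748
corner [334 189] [ 0.7097 -0.0491  0.0952]
corner [290 209] [ 0.5343 -0.1106  0.1782]
corner [189 160] [0.444  0.1399 0.177 ]
corner [243 150] [0.6154 0.2017 0.0957]
orange h [0.0037 0.0182 0.0198]
orange hull ctr (0.5135303139686584, 0.03572773188352585) z 0.16412265119244257
slot 301 [229.52159468 170.5282392 ] [0.489  0.0373 0.1949] dir [-0.92  -0.034  0.39 ] deg -177.8831263184316
dark [277 193  18   8  68] [286.  196.3] [ 0.5615 -0.0609  0.1591]
```

View pics/crop1.png

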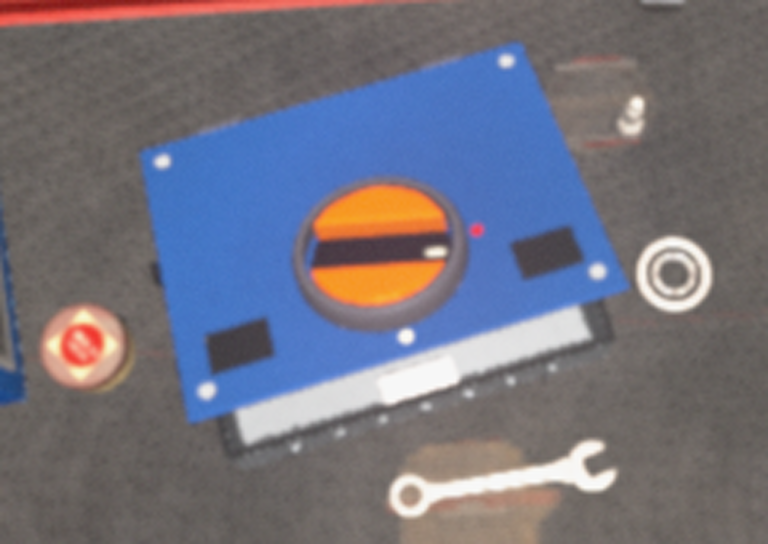

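Run:
```python
from h import *
for n in("top","scene"):
    c=np.load(f"pics/{n}1.npz");P=cloud(c,c["cam_to_world"]);ok=c["depth"]>0
    print(n)
    g=np.full((10,11),0.)
    for i,x in enumerate(np.arange(.2,.95,.075)):
        for j,y in enumerate(np.arange(-.3,.6,.075)):
            if j<11:
                m=ok&(abs(P[...,0]-x)<.0375)&(abs(P[...,1]-y)<.0375)
                g[i,j]=np.percentile(P[...,2][m],99) if m.sum()>5 else -1
    print("y",np.arange(-.3,.52,.075).round(2));
    for i in range(10):print(round(.2+.075*i,3),g[i].round(2))
```

```text
top
y [-0.3  -0.22 -0.15 -0.07  0.    0.08  0.15  0.23  0.3   0.38  0.45]
0.2 [-1.   -1.   -1.   -1.   -0.09 -0.   -0.    0.    0.    0.    0.  ]
0.275 [0.   0.   0.   0.   0.   0.   0.   0.   0.   0.26 0.26]
0.35 [0.   0.   0.   0.   0.   0.   0.   0.   0.06 0.24 0.02]
0.425 [0.   0.   0.01 0.01 0.01 0.17 0.17 0.   0.09 0.12 0.15]
0.5 [0.   0.   0.   0.17 0.18 0.18 0.17 0.04 0.15 0.15 0.16]
0.575 [0.   0.   0.02 0.17 0.18 0.17 0.14 0.11 0.13 0.16 0.16]
0.65 [0.   0.   0.02 0.14 0.13 0.12 0.11 0.09 0.03 0.17 0.17]
0.725 [0.52 0.51 0.51 0.51 0.51 0.48 0.   0.   0.01 0.03 0.03]
0.8 [0.45 0.5  0.48 0.47 0.48 0.47 0.43 0.17 0.17 0.24 0.24]
0.875 [0.35 0.35 0.31 0.26 0.25 0.24 0.33 0.25 0.28 0.26 0.26]
scene
y [-0.3  -0.22 -0.15 -0.07  0.    0.08  0.15  0.23  0.3   0.38  0.45]
0.2 [-1.   -1.   -1.   -1.   -0.09 -0.02 -0.    0.    0.    0.    0.01]
0.275 [0.   0.   0.   0.   0.   0.   0.   0.   0.   0.26 0.26]
0.35 [0.   0.   0.   0.   0.   0.   0.   0.   0.06 0.24 0.02]
0.425 [0.   0.   0.01 0.01 0.01 0.1  0.18 0.   0.08 0.11 0.16]
0.5 [0.   0.   0.06 0.18 0.18 0.18 0.17 0.04 0.15 0.16 0.16]
0.575 [0.   0.   0.02 0.17 0.18 0.17 0.14 0.12 0.13 0.16 0.16]
0.65 [0.   0.   0.01 0.14 0.13 0.12 0.11 0.1  0.09 0.17 0.17]
0.725 [0.52 0.51 0.51 0.5  0.48 0.41 0.1  0.   0.   0.03 0.03]
0.8 [0.55 0.54 0.51 0.5  0.48 0.45 0.44 0.17 0.17 0.24 0.24]
0.875 [0.35 0.35 0.31 0.26 0.25 0.38 0.43 0.25 0.28 0.26 0.26]
```

Call:
{"op": "play_rows", "data": {"commands": [[[0,0,0.06],[0,0,0]],[[0.01,-0.01,0.09],[0,0,0]],[[0.05,-0.07,0.09],[0,0,0]],[[0.08,-0.12,0.09],[0,0,0]],[[0.115,-0.165,0.09],[0,0,0]],[[0.15,-0.21,0.09],[0,0,0]],[[0.185,-0.26,0.09],[0,0,0]],[[0.22,-0.31,0.09],[0,0,0]],[[0.255,-0.36,0.09],[0,0,0]],[[0.29,-0.41,0.09],[0,0,0]]], "gripper": 0}}

```text
time_s: 1.35
position: [0.4324, 0.1969, 0.3374]
tcp_rot: [[0.227, -0.0, -0.974], [0.974, 0.0, 0.227], [0.0, -1.0, 0.0]]
force: [0.3, 0.8, 0.3]
opening: 0.018
```

Call:
{"op": "play_rows", "data": {"commands": [[[0.03,-0.04,-0.02],[0,0,0]],[[0.055,-0.077,-0.06],[0,0,0]],[[0.055,-0.077,-0.09],[0,0,0]],[[0.055,-0.077,-0.09],[0,0,0]]]}}

```text
time_s: 1.85
position: [0.4848, 0.1211, 0.2452]
tcp_rot: [[0.228, -0.007, -0.974], [0.974, -0.0, 0.228], [-0.002, -1.0, 0.007]]
force: [-0.7, 0.2, -0.4]
opening: 0.001
```

Run:
```python
from rig import *
from h import *
s=read_state();c=capture("wrist");np.savez("pics/w1.npz",pos=s["position"],rot=s["tcp_rot"],**c)
cv2.imwrite("pics/w1.png",c["frame"][:,:,::-1]);print(s["position"],s["force"],s["opening"],s["joint_positions"],c["hand_eye"].round(3).tolist())
T=np.eye(4);T[:3,:3]=s["tcp_rot"];T[:3,3]=s["position"];T=T@c["hand_eye"]
P=cloud(c,T);b,o=masks(c);b=big(b&(c["depth"]>0));O,N=plane(P[b]);print(O,N,np.arccos(N[2]))
t=capture("top");cv2.imwrite("pics/t2.png",t["frame"][:,:,::-1])
```

```text
[0.48482542 0.12105635 0.24517393] [-0.67805207  0.15469098 -0.43840968] 0.0013344532133805886 [ 1.18123383e+00  2.09522291e+01  9.96662401e+01  8.50153342e-03
  5.97941437e+01 -7.56357671e+01] [[1.0, 0.0, 0.001, 0.0], [-0.001, -0.266, 0.964, -0.136], [0.001, -0.964, -0.266, 0.072], [0.0, 0.0, 0.0, 1.0]]
[0.49352876 0.34745119 0.05197913] [0.14089905 0.24767911 0.95854187] 0.288956058796567
```

View pics/w1.png

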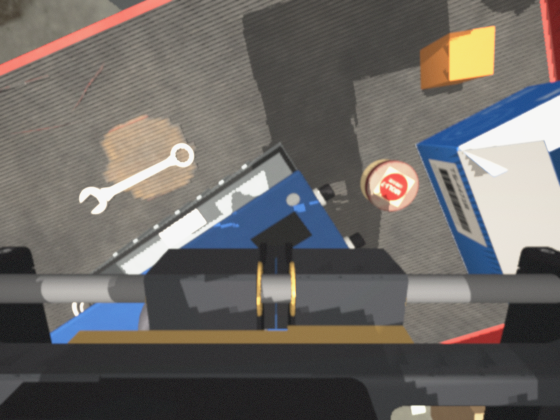

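Call:
{"op": "play_rows", "data": {"commands": [[[0,0,-0.03],[0,0,0]],[[0,0,-0.05],[0,0,0]],[[0,0,-0.058],[0,0,0]],[[-0.002,-0.001,-0.066],[0,0,0]],[[-0.005,-0.002,-0.074],[0,0,0]],[[-0.007,-0.003,-0.082],[0,0,0]]]}}

```text
time_s: 2.7
position: [0.4798, 0.1188, 0.1656]
tcp_rot: [[0.227, 0.001, -0.974], [0.974, 0.0, 0.227], [0.0, -1.0, -0.001]]
force: [0.2, 1.5, 1.4]
opening: 0.005
```

Call:
{"op": "play_rows", "data": {"commands": [[[-0.003,-0.001,-0.009],[0,0,0]],[[-0.005,-0.002,-0.018],[0,0,0]],[[-0.007,-0.003,-0.027],[0,0,0]],[[-0.008,-0.003,-0.036],[0,0,0]],[[-0.009,-0.003,-0.044],[0,0,0]],[[-0.009,-0.003,-0.044],[0,0,0]]]}}

```text
time_s: 3.45
position: [0.4699, 0.1157, 0.1207]
tcp_rot: [[0.227, -0.002, -0.974], [0.974, 0.0, 0.227], [-0.001, -1.0, 0.002]]
force: [0.1, -0.3, -0.5]
opening: 0.003
```

```bash
cat > look.py <<'E'
from rig import *
from h import *
import sys
for n in("top","scene"):
    c=capture(n);np.savez(f"pics/{n}{sys.argv[1]}.npz",**c);cv2.imwrite(f"pics/{n}{sys.argv[1]}.png",c["frame"][:,:,::-1]);T=c["cam_to_world"]
    P=cloud(c,T);b,_=masks(c)
    b=b&(P[...,0]>.4)&(P[...,0]<.75)&(abs(P[...,1]-.05)<.2)&(P[...,2]>.06)&(P[...,2]<.25)&(c["depth"]>0);O,N=plane(P[b]);print(n,b.sum(),O.round(4),N.round(4),"tilt",np.arccos(N[2]))
print(read_state()["force"])
E
python3 look.py 3
```

```text
top 6133 [0.616  0.0282 0.0882] [0.0459 0.017  0.9988] tilt 0.04892676315387994
scene 4589 [0.5896 0.0237 0.0907] [0.045  0.0172 0.9988] tilt 0.04822554319127041
[ 0.3328498  -0.39050612 -0.09793627]
```

Call:
{"op": "play_rows", "data": {"commands": [[[0,0,-0.005],[0,0,0]],[[0,0,-0.009],[0,0,0]],[[0,0,-0.011],[0,0,0]],[[0,0,-0.012],[0,0,0]]]}}

```text
time_s: 4.05
position: [0.4707, 0.1157, 0.1103]
tcp_rot: [[0.227, -0.0, -0.974], [0.974, -0.0, 0.227], [-0.0, -1.0, -0.0]]
force: [-3.3, -0.4, 15.0]
opening: 0.002
```

```bash
python3 look.py 4
```

```text
top 6213 [0.6172 0.03   0.0843] [-5.e-04 -5.e-04  1.e+00] tilt 0.0006875568409878699
scene 4711 [0.591  0.0252 0.0855] [-7.e-04  1.e-03  1.e+00] tilt 0.0012127763343115464
[-0.98787928 -1.17268278  7.76748722]
```

Call:
{"op": "play_rows", "data": {"commands": [[[0,0,0.03],[0,0,0]],[[0,0.03,0.07],[0,0,0]],[[0,0.07,0.09],[0,0,0]],[[0,0.1,0.1],[0,0,0]],[[0,0.1,0.1],[0,0,0]]]}}

```text
time_s: 4.78
position: [0.4711, 0.2175, 0.2104]
tcp_rot: [[0.224, 0.003, -0.975], [0.975, 0.001, 0.224], [0.001, -1.0, -0.002]]
force: [-0.8, -0.8, 0.0]
opening: 0.01
```

```bash
python3 look.py 5
python3 - <<'E'
from h import *
o=np.array([.5345,.034,.104]);n=np.array([0,0,1.])
ims=[]
for k in("top","scene"):
    c=np.load(f"pics/{k}5.npz");T=c["cam_to_world"];K=c["mtx"]
    # rectified view of plane z=.104, 0.25 mm... 0.3 mm/px, up = +x world, left=+y
    g=.0003;w=400
    yy,xx=np.mgrid[0:w,0:w];W=np.dstack([.5345+(w/2-yy)*g,.034+(w/2-xx)*g,np.full((w,w),.104)])
    p=(W-T[:3,3])@T[:3,:3];u=(p[...,0]/p[...,2]*K[0,0]+K[0,2]).astype(np.float32);v=(p[...,1]/p[...,2]*K[1,1]+K[1,2]).astype(np.float32)
    im=cv2.remap(c["frame"],u,v,cv2.INTER_CUBIC);cc=im.copy();cv2.circle(cc,(200,200),3,(0,255,0),-1);cv2.circle(cc,(200,200),183,(0,255,0),1);cv2.circle(cc,(200,200),148,(255,255,0),1);ims.append(cc[:,:,::-1])
    _,om=masks({"frame":im});om=cv2.morphologyEx(om.astype(np.uint8),cv2.MORPH_OPEN,np.ones((5,5)))
    q=cv2.convexHull(np.argwhere(om)[:,::-1].astype(np.int32));(a,b),r=cv2.minEnclosingCircle(q);print(k,"orange circle ctr",.5345+(200-b)*g,.034+(200-a)*g,"r",r*g,(a,b))
cv2.imwrite("pics/rect5.png",np.hstack(ims))
E
```

```text
top 8262 [0.5918 0.0588 0.0843] [ 5.e-04 -2.e-04  1.e+00] tilt 0.0005403054296557346
scene 5293 [0.5817 0.0375 0.0855] [-5.e-04  8.e-04  1.e+00] tilt 0.0009809113394743559
[ 0.00310356 -0.59488511  0.76524733]
top orange circle ctr 0.5377027206420898 0.0362449462890625 r 0.04379525756835937 (192.516845703125, 189.3242645263672)
scene orange circle ctr 0.5398440887451171 0.035001271057128906 r 0.044943136596679686 (196.6624298095703, 182.18637084960938)
```

View pics/rect5.png

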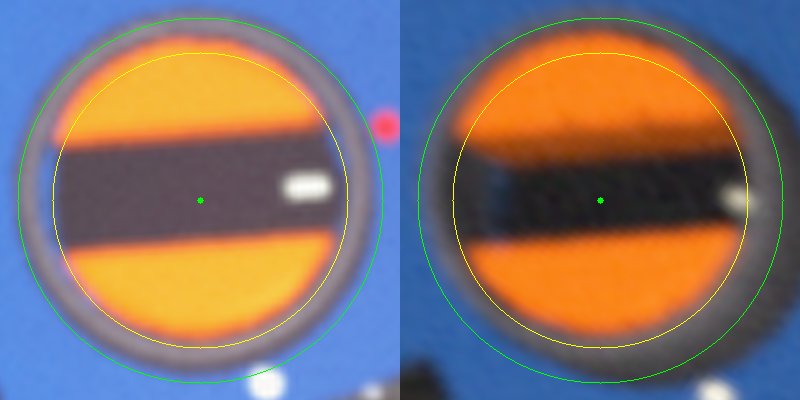

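The rectified view shows the fastener's centre at pixel (194,188), which is (0.538, 0.036). The slot lies at about 93° in the world, so the cam is at about 0.30 rad. The cover plane tilt is 0.001 rad, so it is shut.

Call:
{"op": "play_rows", "data": {"commands": [[[0.015,-0.05,0],[0,0,0.07]],[[0.03,-0.1,0],[0,0,0.14]],[[0.05,-0.15,0],[0,0,0.21]],[[0.062,-0.19,-0.01],[0,0,0.27]],[[0.068,-0.2075,-0.03],[0,0,0.283]],[[0.068,-0.2075,-0.05],[0,0,0.283]],[[0.068,-0.2075,-0.05],[0,0,0.283]]]}}

```text
time_s: 5.75
position: [0.5367, 0.007, 0.1574]
tcp_rot: [[-0.052, -0.006, -0.999], [0.999, 0.001, -0.052], [0.001, -1.0, 0.006]]
force: [-0.3, 0.1, 0.2]
opening: 0.005
```

Run:
```python
from rig import *
from h import *
s=read_state();print(s["position"].round(4),s["tcp_rot"].round(3).tolist(),s["force"])
t=capture("scene")["frame"];cv2.imwrite("pics/s6.png",cv2.resize(t[100:280,150:390],None,fx=3,fy=3)[:,:,::-1])
```

```text
[0.5367 0.007  0.1574] [[-0.052, -0.006, -0.999], [0.999, 0.001, -0.052], [0.001, -1.0, 0.006]] [-0.27266453  0.09543911  0.18151554]
```

View pics/s6.png

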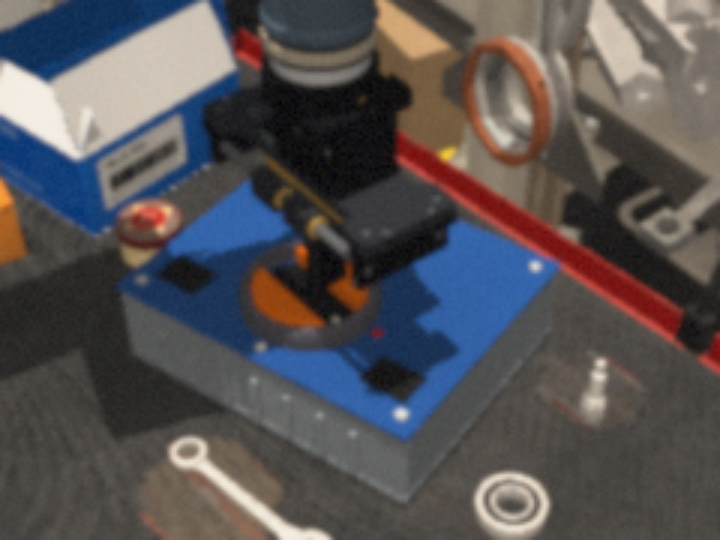

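The box is shut in the picture and the fingertip stands over the slot's near end (crop (325,285)). The bystanders are where they were. I'll shift by 3 mm and go down.

Call:
{"op": "play_rows", "data": {"commands": [[[0.0025,0.004,-0.005],[0,0,0]],[[0.0025,0.004,-0.015],[0,0,0]],[[0.0025,0.004,-0.022],[0,0,0]],[[0.0025,0.004,-0.028],[0,0,0]],[[0.0025,0.004,-0.034],[0,0,0]],[[0.0025,0.004,-0.04],[0,0,0]],[[0.0025,0.004,-0.04],[0,0,0]]]}}

```text
time_s: 6.68
position: [0.5409, 0.0122, 0.119]
tcp_rot: [[-0.054, -0.001, -0.999], [0.999, 0.0, -0.054], [0.0, -1.0, 0.001]]
force: [-0.7, 0.9, 0.5]
opening: 0.006
```

Call:
{"op": "play_rows", "data": {"commands": [[[-0.0053,-0.0029,-0.002],[0,0,0]],[[-0.0093,-0.0022,-0.002],[0,0,0]],[[-0.0127,-0.0011,-0.002],[0,0,-0.14]],[[-0.016,0.0005,-0.002],[0,0,-0.29]],[[-0.019,0.0025,-0.002],[0,0,-0.43]],[[-0.019,0.0025,-0.002],[0,0,-0.43]]]}}

```text
time_s: 7.42
position: [0.5236, 0.0142, 0.1181]
tcp_rot: [[0.366, 0.004, -0.931], [0.931, -0.001, 0.366], [0.001, -1.0, -0.004]]
force: [3.4, -2.0, -1.8]
opening: 0.006
```

Call:
{"op": "play_rows", "data": {"commands": [[[-0.0027,0.0024,0],[0,0,-0.14]],[[-0.005,0.0052,0],[0,0,-0.28]],[[-0.007,0.0083,0],[0,0,-0.42]],[[-0.0084,0.0116,0],[0,0,-0.56]],[[-0.0094,0.0151,0],[0,0,-0.7]],[[-0.0098,0.017,0],[0,0,-0.82]],[[-0.0098,0.017,0],[0,0,-0.84]]]}}

```text
time_s: 8.3
position: [0.5119, 0.0313, 0.1178]
tcp_rot: [[0.937, -0.001, -0.35], [0.35, -0.001, 0.937], [-0.001, -1.0, -0.0]]
force: [0.0, -2.6, 1.5]
opening: 0.006
```

Call:
{"op": "play_rows", "data": {"commands": [[[-0.0007,0.002,0],[0,0,0]],[[-0.0012,0.0035,0],[0,0,0]],[[-0.0012,0.0035,0],[0,0,0]]]}}

```text
time_s: 8.68
position: [0.5121, 0.0334, 0.1179]
tcp_rot: [[0.936, 0.002, -0.351], [0.351, -0.003, 0.936], [0.0, -1.0, -0.004]]
force: [0.8, -9.4, 2.5]
opening: 0.005
```

Run:
```python
from rig import *
s=read_state();print(s["position"].round(4),s["force"].round(2),s["moment"].round(2))
```

```text
[0.5121 0.0334 0.1179] [ 0.78 -9.45  2.46] [-1.73 -0.16  0.01]
```

Call:
{"op": "play_rows", "data": {"commands": [[[-0.0005,0.0015,0],[0,0,0]],[[-0.001,0.003,0],[0,0,0]],[[-0.001,0.003,0],[0,0,0]]]}}

```text
time_s: 9.05
position: [0.5121, 0.0339, 0.1179]
tcp_rot: [[0.936, 0.004, -0.353], [0.353, -0.008, 0.936], [0.001, -1.0, -0.008]]
force: [0.6, -17.8, -0.2]
opening: 0.006
```

The force has doubled while the finger moved only 0.5 mm, so the fastener is at its hard stop. Next: ease off, lift and look.

Call:
{"op": "play_rows", "data": {"commands": [[[0.0015,-0.005,0],[0,0,0]],[[0.0025,-0.008,0],[0,0,0]],[[0.0025,-0.008,0.02],[0,0,0]],[[0.0025,-0.008,0.05],[0,0,0]],[[-0.02,0.02,0.1],[0,0,0]],[[-0.05,0.07,0.12],[0,0,0]],[[-0.07,0.13,0.12],[0,0,0]],[[-0.08,0.18,0.12],[0,0,0]],[[-0.08,0.19,0.12],[0,0,0]]]}}

```text
time_s: 10.18
position: [0.4278, 0.2311, 0.2374]
tcp_rot: [[0.936, -0.002, -0.353], [0.353, 0.001, 0.936], [-0.002, -1.0, 0.001]]
force: [-1.1, -0.0, 0.5]
opening: 0.006
```

```bash
python3 look.py 7
python3 - <<'E'
from h import *
ims=[]
for k in("top","scene"):
    c=np.load(f"pics/{k}7.npz");T=c["cam_to_world"];K=c["mtx"]
    g=.0003;w=400
    yy,xx=np.mgrid[0:w,0:w];W=np.dstack([.538+(w/2-yy)*g,.036+(w/2-xx)*g,np.full((w,w),.104)])
    p=(W-T[:3,3])@T[:3,:3];u=(p[...,0]/p[...,2]*K[0,0]+K[0,2]).astype(np.float32);v=(p[...,1]/p[...,2]*K[1,1]+K[1,2]).astype(np.float32)
    im=cv2.remap(c["frame"],u,v,cv2.INTER_CUBIC);ims.append(im[:,:,::-1])
    _,om=masks({"frame":im});n,l,s,ce=cv2.connectedComponentsWithStats(om.astype(np.uint8))
    i=1+np.argsort(-s[1:,4])[:2];d=ce[i[0]]-ce[i[1]];print(k,s[i,4],"slot deg (perp to blob centres)",(np.degrees(np.arctan2(-d[0],-d[1]))+90)%180)
    for j in i:
        q=cv2.minAreaRect(np.argwhere(l==j)[:,::-1].astype(np.int32));print(q)
cv2.imwrite("pics/rect7.png",np.hstack(ims))
t=cv2.imread("pics/top7.png");cv2.imwrite("pics/top7b.png",np.hstack([t[120:320,130:400]]))
a=cv2.imread("pics/rect7.png");b=cv2.resize(t[120:320,130:400],(540,400));cv2.imwrite("pics/v7.png",cv2.resize(np.hstack([a,b]),None,fx=.59,fy=.59,interpolation=cv2.INTER_AREA))
E
```

```text
top 8510 [0.5885 0.0618 0.0844] [ 3.e-04 -2.e-04  1.e+00] tilt 0.00041653444263569197
scene 5309 [0.5812 0.0374 0.0855] [-6.e-04  8.e-04  1.e+00] tilt 0.001023354599253127
[ 0.52473442 -0.94184776  0.49233791]
top [2671 2461] slot deg (perp to blob centres) 24.28851764798935
((291.1861267089844, 168.8868408203125), (255.19662475585938, 78.51546478271484), 70.01689910888672)
((109.24110412597656, 236.78297424316406), (251.50770568847656, 82.07311248779297), 69.55044555664062)
scene [24474 19354] slot deg (perp to blob centres) 20.749301432009332
((122.10567474365234, 229.07473754882812), (272.17791748046875, 119.75540161132812), 68.96248626708984)
((296.7532958984375, 159.35263061523438), (263.6772766113281, 100.4629135131836), 69.73429870605469)
```

View pics/v7.png

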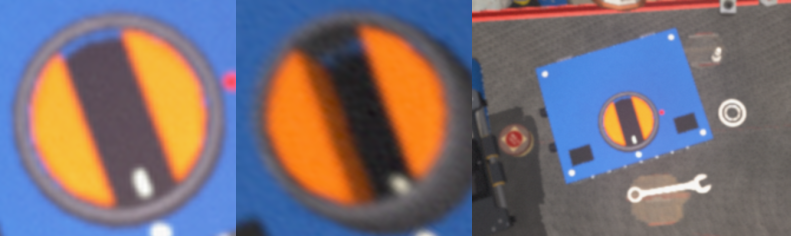

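The slot now lies at about 20°, along the unit's x, with its white mark at the front (rectified (140,180)). The cover is flat and the bystanders have not moved.

```bash
python3 -c "
from rig import *
print(hand_in())"
```

```text
the job is handed in; nothing more can be done
None
```

The control box is shut and locked, and I handed the job in with the arm clear at about 10.3 s of the 45 s allowed.

- **Cover:** I pushed it down at the left press pad with closed fingertips. At the stop the force peaked at about 15 N. The cover plane's tilt went from 0.42 rad to about 0.001 rad in both cameras, and still read that after locking.
- **Fastener:** I put the closed fingertips into the near end of the slot and led them clockwise until the stop. There the force rose from 9 to 18 N with only 0.5 mm of movement. The slot edges went from about 93° to about 20°, along the unit's x (yaw 20.4°), so the cam is at about 1.57 rad.
- **Bystanders:** the wrench, spark plug, tin and bearing look unmoved in the last top view. I judged that by eye and did not measure them.
- **Disagreement:** a cruder angle check from the centres of the orange areas gave 24° in the top view, against 20.7° in the scene view. I put this down to few orange pixels being picked up in the top view and relied on the edge angles and the hard stop.

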